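# Screw the big-cap corn lamp into its test holder and nip it up a quarter turn

## Task

Lift the tall eight-sided corn lamp out of the green tray and screw it clockwise into the big white porcelain lampholder on the test board, gently and without forcing the thread. Run it in until you feel the sprung contact at the bottom of the holder begin to push back, then give it a quarter turn more and stop there: a lamp left short flickers on test, one wound further flattens the contact. Let go of the lamp and leave the other lamps and things where they are.

Things in the scene. Friction and masses are not known exactly. Their poses are not given: they have to be found in the camera images.
- lamp: The lamp to fit: tall eight-sided corn lamp with a big brass screw cap, 186 mm high, about 0.34 kg. Origin at the middle of its foot (the flat centre contact, 14 mm across), z up its axis. It starts upright, cap down in a tray pocket, foot 4 mm above the table, yaw any. A steel safety-cord eye stands on its top over +x, 19 mm off the axis, rising to 197 mm above the foot.
- lamp_grip (a point): Point on the lamp's axis 164 mm above its foot, the middle of its ribbed aluminium end cap (144 to 182 mm): grip here. The end cap is an octagon, 52 mm across flats, 56 mm over corners; its flats look along the lamp's +x and every 45 degrees from it. The LED faces below it (80 to 144 mm) are 48 mm across flats.
- lamp_thread (a point): Where the lamp's thread begins: on its +x side, 14 mm above the foot. Right-hand thread, 6.35 mm a turn, 39.4 mm over the ridges, 1.6 turns long; below it a black cone tapers to 18 mm at 4 mm above the foot, above it a smooth skirt of 39.6 mm up to the shoulder.
- lamp_shoulder (a point): On the lamp's axis 46 mm above the foot: underside of the white shoulder disc, 54 mm across and 4 mm thick, by which the lamp hangs in the tray pocket (hole 43 mm). It never reaches the holder's mouth.
- holder: The big white porcelain lampholder, fixed on the test board: 62 mm tall, 62 mm in outer diameter (74 mm at its foot), bore 41 mm. Its place in the row of three varies. Origin under its centre at the board's top, z up; +x points to its terminal lug with two small screws, at its foot.
- holder_mouth (a point): Centre of the big holder's open mouth, 62 mm above its origin, 80 mm above the table.
- holder_thread (a point): Where the holder's thread begins: +x side, 43 mm above its origin. Clockwise from above screws in, 1.01 mm down per radian, axial play 0.4 mm, light running. A lamp lowered with its x axis 0 to 0.5 rad anticlockwise of the holder's drops to foot height 26 mm over the holder's origin and catches at once; at other yaws it stops up to 6.4 mm higher and needs that much more turning.
- holder_well (a point): Mean place of the sprung centre contact at the bottom of the bore, 23.0 mm above the holder's origin; its true height differs by up to 1.8 mm either way and is not measured. Met by the lamp's foot it pushes up with 14 N at once, then 4.5 N more per mm (21 N after a quarter turn), and turning stiffens from about 0.03 to 0.15 N m; over 3.4 mm flattens it. Let go, the lamp springs up through the thread's play and stays.
- board: Grey test board, 170 x 400 x 18 mm, fixed; carries the big holder and two small black holders (one with a small round bulb, 103 mm tall above the board), 125 mm apart in a row along its y. Origin under its centre.
- tray: Green tray, 214 x 214 mm, rim 58 mm high, fixed; four round pockets 96 mm apart, lamps standing cap down in three of them. Origin under its centre.
- globe_a: Round white lamp, 72 mm across, 123 mm tall, standing in the tray: leave it.
- globe_b: Another such round lamp in the tray: leave it.
- reflector_a: Small white reflector lamp standing on its face, cap up, 63 mm across, 89 mm tall, on the table near the robot: leave it.
- reflector_b: Another such reflector lamp, to the robot's right: leave it.
- loose_holder: Loose small black lampholder, 43 mm across, 50 mm tall, beyond the board: leave it.
- driver: Screwdriver lying on the table beyond the tray, 190 mm long: leave it.
- carton: Small cardboard lamp carton, 60 x 60 x 120 mm, standing at the far right: leave it.

How it is judged:
By the outcome, as a careful person would: the job done as asked, in the order asked, and still so for the second after the job is handed in, with the robot touching nothing.
It also fails if it takes over 72 s, if anything falls off the work surface, if the arm or the gripper's body presses on something with over 40 N, if the wrist force passes 120 N, or if a joint passes its speed limit or range.

## Robot

A 6-joint arm with a two-finger parallel gripper is mounted at the origin on the work surface. World frame = base frame: x ahead of the robot, y to its left, z up, the work surface at z = 0. Lengths are in m, angles in rad, forces in N, time in s.
With the tool pointing down it reaches from about 0.4 to 0.825 m from the base axis. Payload 7 kg.
Tool frame: the origin (TCP) lies midway between the tips of the shut fingers; the grasp point (between the pads) lies 19 mm behind it; z points along the fingers, y is the line along which they close (so a half turn about z gives the same grasp; the last joint's range is limited). The gripper opens to 88 mm and grips with 3 to 60 N. Pads are 19 mm wide; open, the fingers measure 130 mm over their backs; the gripper's body (78 mm by 193 mm) begins 47 mm behind the grasp point.
Start: joints at [-0.93, 0.359, 0.012, 0, -1.224, -0.288], TCP at [0.233, -0.633, 0.227] pointing down, gripper open.
Joint ranges: [-3.07, 3.07], [-1.43, 2.12], [-1.02, 1.25], [-3.03, 1.67], [-3.05, -0], [-3.03, 3.03]. Speed limits (rad/s): [2.39, 2.39, 3.01, 3.14, 3.14, 3.14].

## Interface

Orientations are given as [roll, pitch, yaw] about the fixed x, y, z axes, in that order (R = Rz(yaw) Ry(pitch) Rx(roll)).
In Python, from station import arm gives the robot as it stands.
- The arm moves only by the tool servo_tool, never from a script. Its argument "deltas" is a list of rows, each a list of 7 numbers: the closure, from -1 (fully open) to 1 (shut), then the shift along the tool's x, y, z in mm, then the turn, a rotation vector about the tool's x, y, z in degrees. In form: [[gripper, x, y, z, ax, ay, az], ...]. A call has 1 to 20 rows; each row shifts and turns the commanded pose from where the row before left it, along the tool's axes as they then stand; what a row does not reach is not made up. A row lasts 1/12 s, in which the tool goes at most 41.7 mm and 7.16 degrees, less where a joint would pass 70% of its speed; a pose out of reach is approached as far as the arm can. A call is refused whole if a number of a shift passes 41.7 or a number of a turn 7.16, either way. A call with a gripper value outside its range is refused whole. The fingers move at their own pace and stop on an object; "squeeze" is the grip in N (left out, the last holds). Time passes only in rows, so rows that do not move let the fingers close. It gives the time, the measured TCP pose, the force, the opening and the grip force at its end, in the units of the state.
- arm.get_state(): the state, without advancing time (a new reading comes with each control period).
- arm.grab_frame(name): name is "scene" or "top"; returns a dict with "color" (400x640x3 uint8, red, green, blue), "K" (3x3 intrinsics, pixels), "position" and "orientation" of the camera in the world. Camera axes: x right, y down, z forward; pixel columns grow to the right and rows downward; lengths in m; the calibration is good to about 2 mm. A picture is of the moment at which its call begins. There is no depth.
- arm.job_done(): hands the job in; it is judged then, once.
Trained networks look in a picture, given as the dict that the camera call returned (one of the last four; its "shot" number tells which), for a name from the list of things; names that differ only in an ending like _2 or _b are one class to them, and where a whole thing is asked for, a point or a joint stands for the part that bears it (a point fixed in the world has none). Each returns a list of dicts, best first, with "conf" (0 to 1); they miss things now and then, are a little off and sometimes report something else, mostly with a low value. They report only what shows in the picture. A call takes as long as a camera call.
- arm.recognise(query, picture): "at" ([x, y, z] in m, in the coordinates of the camera as it stood for that picture, good to about 4 mm: the middle of the surface that is visible of it).
The state is a dict: "t": time; "q": joint angles; "qd": joint speeds; "joint_efforts": joint torques, N m; "eef_pos": TCP position; "ee_rot": TCP orientation; "force": force on the tool from outside, world axes, zero at the start; "moment": the same for the moment, N m; "width": finger opening in m; "gripper_force": force on a finger pad.
Only numpy, scipy, OpenCV 4.12 (cv2) and the standard library are available. Lean on these libraries where they do the work, as an engineer would, in place of code of your own. Each camera call takes 0.05 s, during which the arm holds its last target. There are 200 camera calls.

## Working session

There is one attempt and no reset: what is moved stays moved. The work goes in short steps, Python scripts to look and compute and a tool call to move; the robot and the scene stay as the last step left them, time stands still between calls to the robot, and variables do not carry over. Pictures are saved under pics/ and viewed, at most 10 in all, crops included, and the job is handed in when it is done.

Besides the shell and the picture viewer there is one more tool, called after "Emit:" in YAML: its name, and indented under it one key for each argument. servo_tool: Moves the arm, as the interface text tells. Its arguments: {"type":"object","properties":{"deltas":{"type":"array","items":{"type":"array","items":{"type":"number"}}},"squeeze":{"type":"number"}},"required":["deltas"]}

```bash
mkdir -p pics; cat > h.py <<'E'
import numpy as np, cv2
from scipy.spatial.transform import Rotation as R
from station import arm
def Rot(o):
    o=np.array(o,float)
    if o.shape==(3,3): return o
    return R.from_euler('xyz',o).as_matrix() if o.size==3 else R.from_quat(o).as_matrix()
def toworld(f,p): return Rot(f['orientation'])@np.array(p)+np.array(f['position'])
def proj(f,P):
    c=Rot(f['orientation']).T@(np.array(P)-np.array(f['position'])); u=f['K']@c; return u[:2]/u[2]
def ray(f,uv,z):
    d=Rot(f['orientation'])@np.linalg.solve(np.array(f['K']),[uv[0],uv[1],1]); o=np.array(f['position'])
    return o+d*(z-o[2])/d[2]
def save(f,n,crop=None,s=1):
    im=f['color'][:,:,::-1]
    if crop: a,b,c,d=crop; im=im[b:d,a:c]
    cv2.imwrite('pics/'+n,cv2.resize(im,None,fx=s,fy=s,interpolation=cv2.INTER_CUBIC))
E
python3 - <<'E'
from h import *
np.set_printoptions(precision=4,suppress=True)
s=arm.get_state();print(s)
for n in ['scene','top']:
    f=arm.grab_frame(n);save(f,n+'0.png');print(n,f['position'],f['orientation'],f['K'])
    for q in ['lamp','lamp_grip','lamp_thread','lamp_shoulder','holder','holder_mouth','holder_thread','board','tray','globe_a']:
        print(q,[(np.round(toworld(f,d['at']),4).tolist(),round(d['conf'],2)) for d in arm.recognise(q,f)[:3]])
E
```

```text
{'t': 0.0, 'q': array([-0.9299,  0.3594,  0.011 , -0.0003, -1.2241, -0.2881]), 'qd': array([-0.0006, -0.0006, -0.0014,  0.0008,  0.0008,  0.0023]), 'joint_efforts': array([  0.001 , -58.2717,  29.3075,   6.9975,   0.0071,  -0.0002]), 'eef_pos': array([ 0.233 , -0.633 ,  0.2256]), 'ee_rot': array([ 3.1399, -0.0002, -2.7889]), 'force': array([ 0.0902,  0.305 , -0.1287]), 'moment': array([0.0063, 0.0131, 0.0311]), 'gripper_force': 0.0, 'width': 0.08734719613008947}
scene [1.1618 0.3489 1.0221] [-2.5039 -0.0056  2.1279] [[458.4882   0.     318.6742]
 [  0.     458.4882 200.6265]
 [  0.       0.       1.    ]]
lamp [([0.5849, 0.3343, 0.1579], 0.73), ([0.5754, -0.299, 0.0554], 0.6), ([0.4234, 0.0442, 0.0363], 0.26)]
lamp_grip []
lamp_thread [([0.5788, 0.3364, 0.1562], 0.81)]
lamp_shoulder [([0.5805, 0.3393, 0.1581], 0.93)]
holder [([0.5783, -0.3009, 0.0545], 0.79), ([0.587, 0.3337, 0.1579], 0.65)]
holder_mouth [([0.5755, -0.3044, 0.0572], 0.67)]
holder_thread [([0.5756, -0.303, 0.0577], 0.62)]
board [([0.6214, -0.1567, 0.0207], 0.92)]
tray [([0.5651, 0.2977, 0.0487], 0.91), ([0.5825, 0.335
[... 155 characters left out ...]
] [-3.0139 -0.0023 -1.5721] [[411.2937   0.     314.3561]
 [  0.     411.2937 205.9333]
 [  0.       0.       1.    ]]
lamp [([0.5572, 0.3266, 0.1886], 0.76)]
lamp_grip [([0.5568, 0.3258, 0.1879], 0.8), ([0.5631, -0.3073, 0.0526], 0.46)]
lamp_thread [([0.5575, 0.3267, 0.1867], 0.64)]
lamp_shoulder [([0.5608, 0.3296, 0.1892], 0.71)]
holder [([0.5601, -0.3055, 0.0498], 0.65)]
holder_mouth [([0.562, -0.3132, 0.0547], 0.97), ([0.4678, 0.2362, 0.1165], 0.72)]
holder_thread [([0.5667, -0.3071, 0.0534], 0.61)]
board [([0.5894, -0.1796, 0.0194], 0.56)]
tray [([0.5089, 0.3028, 0.0484], 0.94), ([0.782, -0.0422, 0.0288], 0.28)]
globe_a [([0.5643, 0.2377, 0.1196], 0.94), ([0.4727, 0.2359, 0.115], 0.87)]
```

View pics/scene0.png

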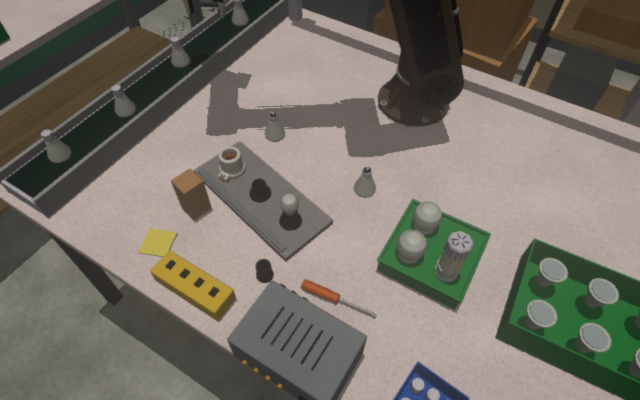

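```bash
python3 - <<'E'
from h import *
f=arm.grab_frame('top')
a=proj(f,[.56,.33,.186]);b=proj(f,[.565,-.31,.08]);print(a,b)
im=f['color'][:,:,::-1]
t=[cv2.resize(im[int(p[1])-45:int(p[1])+45,int(p[0])-45:int(p[0])+45],(400,400),interpolation=cv2.INTER_CUBIC) for p in (a,b)]
print([(int(p[0])-45,int(p[1])-45) for p in (a,b)])
cv2.imwrite('pics/tc.png',np.hstack(t))
f=arm.grab_frame('scene')
a=proj(f,[.56,.33,.15]);b=proj(f,[.565,-.31,.05]);print(a,b)
im=f['color'][:,:,::-1]
t=[cv2.resize(im[max(0,int(p[1])-50):int(p[1])+50,int(p[0])-50:int(p[0])+50],(400,400),interpolation=cv2.INTER_CUBIC) for p in (a,b)]
print([(int(p[0])-50,int(p[1])-50) for p in (a,b)])
cv2.imwrite('pics/sc.png',np.hstack(t))
E
```

```text
[196.20718729 212.0346545 ] [423.68185486 214.16897864]
[(151, 167), (378, 169)]
[453.35663969 246.75982259] [230.07149948 161.88152691]
[(403, 196), (180, 111)]
```

View pics/tc.png

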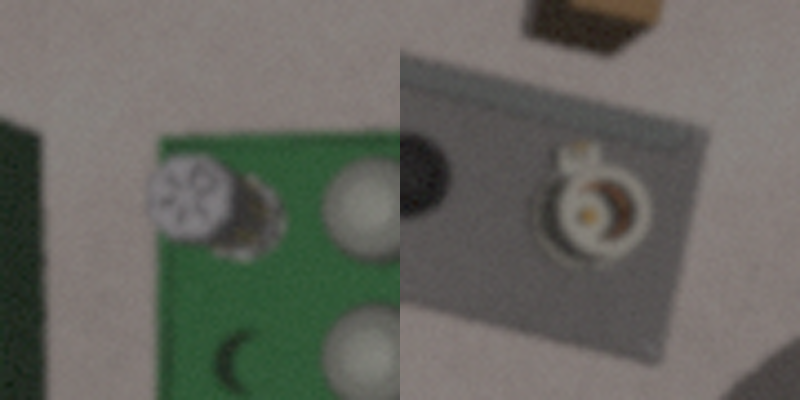

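View pics/sc.png

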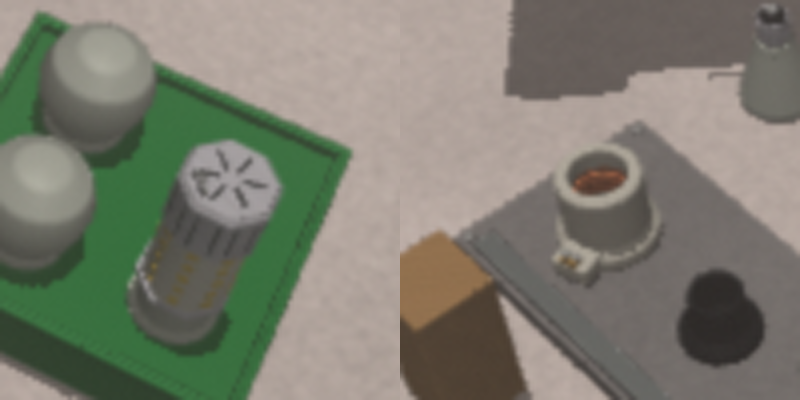

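The views show the lamp top at about (194,212) in top and (461,242) in scene. The holder mouth is at about (424,217) in top and (230,155) in scene, with its lug toward the far side. Next I need the yaws.

```bash
python3 - <<'E'
from h import *
np.set_printoptions(precision=4,suppress=True)
T=[];S=[]
for i in range(1):
    f=arm.grab_frame('top');T.append(f); g=arm.grab_frame('scene');S.append(g)
f,g=T[0],S[0]
print('lamp',ray(f,(194.4,211.6),.19),ray(g,(461,241.75),.19))
print('holder',ray(f,(424.4,216.9),.08),ray(g,(230,154.75),.08))
# lug middle ~ z .028
print('lug',ray(f,(378+178/4.444,169+155/4.444),.03),ray(g,(180+176/4,111+258/4),.03))
def z(f,c,r): 
    x,y=int(c[0])-r,int(c[1])-r; print(x,y)
    return cv2.resize(f['color'][y:y+2*r,x:x+2*r,::-1],(400,400),interpolation=cv2.INTER_CUBIC)
cv2.imwrite('pics/z.png',cv2.convertScaleAbs(np.hstack([z(f,(194,211),13),z(g,(461,242),16)]),alpha=1.4))
E
```

```text
lamp [0.5607 0.3337 0.19  ] [0.5674 0.3399 0.19  ]
holder [ 0.5569 -0.3118  0.08  ] [ 0.563  -0.3062  0.08  ]
lug [ 0.6023 -0.3073  0.03  ] [ 0.6017 -0.3062  0.03  ]
181 198
445 226
```

View pics/z.png

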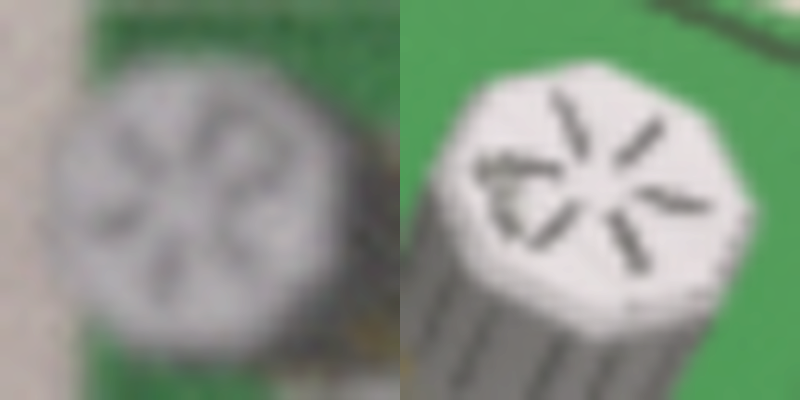

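```bash
cat > fit.py <<'E'
from h import *
from scipy.optimize import minimize
from scipy.ndimage import map_coordinates
np.set_printoptions(precision=4,suppress=True)
def grad(f,s=1.0):
    im=cv2.GaussianBlur(f['color'].astype(np.float32),(0,0),s)
    return np.sqrt(sum(cv2.Sobel(im[:,:,c],-1,1,0)**2+cv2.Sobel(im[:,:,c],-1,0,1)**2 for c in range(3)))
def pr(f,P):
    c=(P-np.array(f['position']))@Rot(f['orientation']); u=c@np.array(f['K']).T; return u[:,:2]/u[:,2:]
def score(f,G,P):
    u=pr(f,P); return map_coordinates(G,[u[:,1],u[:,0]],order=1).mean()
a=np.linspace(0,2*np.pi,120,endpoint=False)
def circ(x,y,r,z): return np.c_[x+r*np.cos(a),y+r*np.sin(a),0*a+z]
def octa(x,y,w,z):
    d=(a-w+np.pi/8)%(np.pi/4)-np.pi/8; r=.026/np.cos(d); return np.c_[x+r*np.cos(a),y+r*np.sin(a),0*a+z]
E
python3 - <<'E'
from fit import *
f=arm.grab_frame('top'); g=arm.grab_frame('scene'); Fs=[f,g];Gs=[grad(f),grad(g)]
from itertools import product
def best(fun,grids,Fs,Gs):
    return max((sum(score(F,G,fun(*p)) for F,G in zip(Fs,Gs)),p) for p in product(*grids))
gx=np.arange(-.012,.0121,.001)
for nm,i in (('top',[0]),('scene',[1]),('both',[0,1])):
    A=[Fs[k] for k in i];B=[Gs[k] for k in i]
    print(nm,'holder',best(lambda x,y:np.vstack([circ(x,y,.031,.08),circ(x,y,.0205,.08)]),(.560+gx,-.309+gx),A,B))
    print(nm,'lamp',best(lambda x,y,w:octa(x,y,w,.186),(.566+gx,.338+gx,np.arange(0,np.pi/4,.05)),A,B))
# eye/lug rays
print('eye',ray(f,(197.5,206),.194),ray(g,(452.8,240.7),.194))
def z(f,c,r): 
    x,y=int(c[0])-r,int(c[1])-r; print(x,y)
    return cv2.resize(f['color'][y:y+2*r,x:x+2*r,::-1],(400,400),interpolation=cv2.INTER_CUBIC)
cv2.imwrite('pics/z2.png',cv2.convertScaleAbs(np.hstack([z(f,(423,214),20),z(g,(229,161),20)]),alpha=1.4))
E
```

```text
top holder (np.float32(141.91902), (np.float64(0.56), np.float64(-0.31)))
top lamp (np.float32(144.96628), (np.float64(0.564), np.float64(0.34), np.float64(0.0)))
scene holder (np.float32(240.24007), (np.float64(0.562), np.float64(-0.311)))
scene lamp (np.float32(270.9853), (np.float64(0.564), np.float64(0.338), np.float64(0.0)))
both holder (np.float32(375.84106), (np.float64(0.562), np.float64(-0.311)))
both lamp (np.float32(413.2179), (np.float64(0.564), np.float64(0.338), np.float64(0.0)))
eye [0.5753 0.3248 0.194 ] [0.577  0.3243 0.194 ]
403 194
209 141
```

View pics/z2.png

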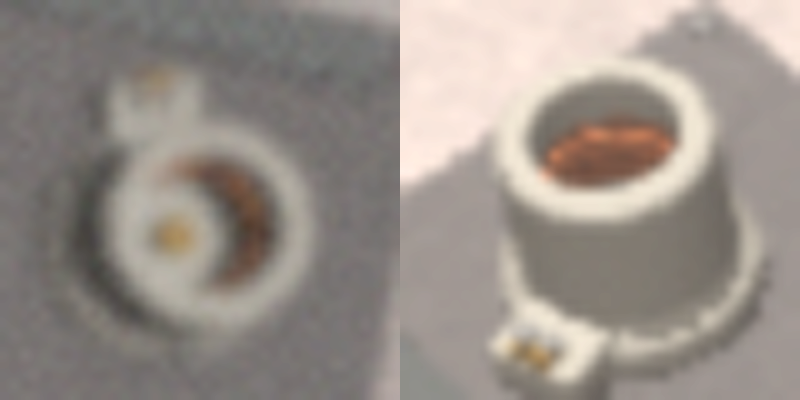

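Lamp at (0.564, 0.3385) with its eye toward yaw ≈ -0.79, and holder at (0.561, -0.3105). I'll triangulate the lug screws, seen at about (418,202) in top and (222.5,176) in scene, and compute the approach.

```bash
python3 - <<'E'
from fit import *
f=arm.grab_frame('top'); g=arm.grab_frame('scene')
u,v=(417.9,202.0),(222.2,175.4)
for z in (.022,.026,.03,.034,.038):
    a=ray(f,u,z);b=ray(g,v,z); m=(a+b)/2-[.561,-.3105,0]; print(z,a[:2],b[:2],np.linalg.norm(a-b),np.arctan2(m[1],m[0]),np.hypot(m[0],m[1]))
s=arm.get_state()
Rt=Rot(s['ee_rot']);print(Rt.T@(np.array([.564,.3385,.27])-s['eef_pos']))
# edge fit for lamp yaw fine
Gs=[grad(f),grad(g)]
for w in np.arange(-.25,.26,.05): print(round(w,2),sum(score(F,G,octa(.564,.3385,w,.186)) for F,G in zip((f,g),Gs)))
E
```

```text
0.022 [ 0.6092 -0.309 ] [ 0.5996 -0.316 ] 0.011885053002371308 -0.046789132255133606 0.043461080853304856
0.026 [ 0.6087 -0.308 ] [ 0.6018 -0.3134] 0.008665802215497736 -0.0042861021026089265 0.04426242159498122
0.03 [ 0.6081 -0.307 ] [ 0.6041 -0.3107] 0.005472376612969949 0.036634460236967835 0.04514080150460531
0.034 [ 0.6076 -0.306 ] [ 0.6063 -0.308 ] 0.00240973403871521 0.07593002227737415 0.04609181634538244
0.038 [ 0.607  -0.3049] [ 0.6086 -0.3054] 0.0016358071608877382 0.11358138217528395 0.04711106755388483
[-0.6463  0.7977 -0.0434]
-0.25 407.0665
-0.2 408.68814
-0.15 409.70914
-0.1 410.81305
-0.05 412.02234
-0.0 412.6032
0.05 411.7279
0.1 410.3497
0.15 408.74103
0.2 407.16138
0.25 405.73334
```

Emit:
servo_tool:
  deltas:
    - [-1,-25,31,-2,0,0,0]
    - [-1,-25,31,-2,0,0,0]
    - [-1,-25,31,-2,0,0,0]
    - [-1,-25,31,-2,0,0,0]
    - [-1,-25,31,-2,0,0,0]
    - [-1,-25,31,-2,0,0,0]
    - [-1,-25,31,-2,0,0,0]
    - [-1,-25,31,-2,0,0,0]
    - [-1,-25,31,-2,0,0,0]
    - [-1,-25,31,-2,0,0,0]
    - [-1,-25,31,-2,0,0,0]
    - [-1,-25,31,-2,0,0,0]
    - [-1,-25,31,-2,0,0,0]
    - [-1,-25,31,-2,0,0,0]
    - [-1,-25,31,-2,0,0,0]
    - [-1,-25,31,-2,0,0,0]
    - [-1,-25,31,-2,0,0,0]
    - [-1,-25,31,-2,0,0,0]
    - [-1,-25,31,-2,0,0,0]
    - [-1,-25,31,-2,0,0,0]

```text
t: 3.17
eef_pos: [0.4883, 0.1233, 0.2671]
ee_rot: [3.141, 0.001, -2.788]
force: [0.7, 0.5, -0.6]
width: 0.0878
gripper_force: 0.0
```

Emit:
servo_tool:
  deltas:
    - [-1,0,0,0,0,0,-7.1]
    - [-1,0,0,0,0,0,-7.1]
    - [-1,0,0,0,0,0,-7.1]
    - [-1,0,0,0,0,0,-7.1]
    - [-1,0,0,0,0,0,-7.1]
    - [-1,0,0,0,0,0,-7.1]
    - [-1,0,0,0,0,0,-7.1]
    - [-1,0,0,0,0,0,-7.1]
    - [-1,0,0,0,0,0,-7.1]
    - [-1,0,0,0,0,0,-7.1]
    - [-1,0,0,0,0,0,-7.1]
    - [-1,0,0,0,0,0,-7.1]
    - [-1,0,0,0,0,0,-7.1]
    - [-1,0,0,0,0,0,-7.1]
    - [-1,0,0,0,0,0,-7.1]
    - [-1,0,0,0,0,0,-7.1]
    - [-1,0,0,0,0,0,-1]
    - [-1,0,0,0,0,0,0]

```text
t: 4.67
eef_pos: [0.4881, 0.1211, 0.2667]
ee_rot: [-3.141, 0.0, -0.791]
force: [0.3, 0.1, -0.1]
width: 0.0877
gripper_force: 0.0
```

```bash
cat > to.py <<'E'
from h import *
import sys
np.set_printoptions(precision=4,suppress=True)
s=arm.get_state();x,y,z,w=map(float,sys.argv[1:5])
Rt=Rot(s['ee_rot']);D=R.from_euler('xyz',[np.pi,0,w]).as_matrix()
print('t',s['t'],'pos',s['eef_pos'],'rpy',s['ee_rot'],'q',s['q'],'F',s['force'],'M',s['moment'])
print('shift mm',Rt.T@(np.array([x,y,z])-s['eef_pos'])*1e3,'turn deg',np.degrees(R.from_matrix(Rt.T@D).as_rotvec()))
E
python3 to.py .564 .3385 .27 -.785
```

```text
t 4.6667 pos [0.4881 0.1211 0.2667] rpy [-3.1414  0.     -0.7909] q [ 0.6345  0.0465 -0.2945 -0.     -1.2296  0.1454] F [ 0.2926  0.1254 -0.0583] M [-0.0015  0.1603 -0.0198]
shift mm [-101.1881 -206.7768   -3.2752] turn deg [-0.0125  0.0004 -0.3373]
```

Emit:
servo_tool:
  deltas:
    - [-1,-16.9,-34.5,-0.5,0,0,0]
    - [-1,-16.9,-34.5,-0.5,0,0,0]
    - [-1,-16.9,-34.5,-0.5,0,0,0]
    - [-1,-16.9,-34.5,-0.5,0,0,0]
    - [-1,-16.9,-34.5,-0.5,0,0,0]
    - [-1,-16.7,-34.5,-0.5,0,0,0]
    - [-1,0,0,0,0,0,-0.3]
    - [-1,0,0,0,0,0,0]
    - [-1,0,0,0,0,0,0]
    - [-1,0,0,0,0,0,0]

```text
t: 5.5
eef_pos: [0.5635, 0.3381, 0.2698]
ee_rot: [-3.142, -0.0, -0.786]
force: [-0.6, -0.1, 0.6]
width: 0.0873
gripper_force: 0.0
```

```bash
python3 to.py .564 .3385 .149 -.785; python3 - <<'E'
from h import *
f=arm.grab_frame('scene');save(f,'s1.png',(380,130,560,310),3)
E
```

```text
t 5.5 pos [0.5635 0.3381 0.2698] rpy [-3.1416 -0.0001 -0.7856] q [ 0.8366  0.3073  0.0356  0.0001 -1.2991 -0.0515] F [-0.5604 -0.0628  0.5987] M [-0.0407  0.1184 -0.015 ]
shift mm [  0.0497  -0.5884 120.7565] turn deg [-0.0001 -0.0038 -0.0357]
```

View pics/s1.png

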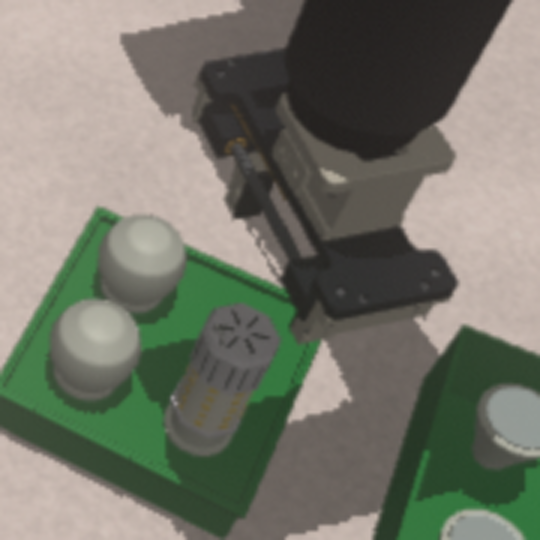

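The open gripper stands over the lamp, with its fingertips at about (462,198) and (485,238) in full-frame pixels. I'll check that midpoint against the TCP projection.

```bash
python3 - <<'E'
from h import *
f=arm.grab_frame('scene');p=np.array([.5635,.3381,.27]);d=np.array([-np.sin(.7856),-np.cos(.7856),0])
print(proj(f,p),proj(f,p+.044*d),proj(f,p-.044*d))
E
```

```text
[471.10463523 218.85767201] [462.09210023 201.49379119] [480.63543987 237.22007015]
```

Emit:
servo_tool:
  deltas:
    - [-1,0,0,25,0,0,0]
    - [-1,0,0,25,0,0,0]
    - [-1,0,0,25,0,0,0]
    - [-1,0,-0.5,20,0,0,0]
    - [-1,0,0,15,0,0,0]
    - [-1,0,0,10,0,0,0]
    - [-1,0,0,0,0,0,0]
    - [-1,0,0,0,0,0,0]
    - [-1,0,0,0,0,0,0]

```text
t: 6.35
eef_pos: [0.5648, 0.3394, 0.1512]
ee_rot: [-3.139, -0.0, -0.784]
force: [-0.9, 0.5, 0.5]
width: 0.0878
gripper_force: 0.0
```

Emit:
servo_tool:
  deltas:
    - [1,0,0,1.5,0,0,0]
    - [1,0,0,0,0,0,0]
    - [1,0,0,0,0,0,0]
    - [1,0,0,0,0,0,0]
    - [1,0,0,0,0,0,0]
    - [1,0,0,0,0,0,0]
    - [1,0,0,0,0,0,0]
    - [1,0,0,0,0,0,0]
    - [1,0,0,0,0,0,0]
    - [1,0,0,0,0,0,0]
    - [1,0,0,0,0,0,0]
    - [1,0,0,0,0,0,0]
  squeeze: 40

```text
t: 7.35
eef_pos: [0.564, 0.3391, 0.1481]
ee_rot: [3.141, -0.0, -0.783]
force: [-1.0, -1.0, 0.9]
width: 0.0518
gripper_force: 40.0
```

Emit:
servo_tool:
  deltas:
    - [1,0,0,-5,0,0,0]
    - [1,0,0,-12,0,0,0]
    - [1,0,0,-25,0,0,0]
    - [1,0,0,-25,0,0,0]
    - [1,0,0,-25,0,0,0]
    - [1,0,0,-25,0,0,0]
    - [1,0,0,-20,0,0,0]
    - [1,0,0,-12,0,0,0]
    - [1,0,0,-5,0,0,0]
    - [1,0,0,0,0,0,0]
    - [1,0,0,0,0,0,0]

```text
t: 8.27
eef_pos: [0.5635, 0.339, 0.3009]
ee_rot: [3.14, 0.001, -0.784]
force: [0.1, -0.2, -4.7]
width: 0.0516
gripper_force: 40.0
```

```bash
python3 to.py .561 -.3105 .302 .33
```

```text
t 8.2667 pos [0.5635 0.339  0.3009] rpy [ 3.1401  0.0006 -0.7836] q [ 0.8371  0.2969  0.0905 -0.0007 -1.3659 -0.0497] F [ 0.1443 -0.1594 -4.693 ] M [-0.0332  0.1764 -0.0144]
shift mm [456.6359 461.9159  -0.6837] turn deg [  0.0589   0.0803 -63.8032]
```

Emit:
servo_tool:
  deltas:
    - [1,8,8,0,0,0,0]
    - [1,16,16,0,0,0,0]
    - [1,25,25.2,0,0,0,0]
    - [1,25,25.2,0,0,0,0]
    - [1,25,25.2,0,0,0,0]
    - [1,25,25.2,0,0,0,0]
    - [1,25,25.2,0,0,0,0]
    - [1,25,25.2,0,0,0,0]
    - [1,25,25.2,0,0,0,0]
    - [1,25,25.2,0,0,0,0]
    - [1,25,25.2,0,0,0,0]
    - [1,25,25.2,0,0,0,0]
    - [1,25,25.2,0,0,0,0]
    - [1,25,25.2,0,0,0,0]
    - [1,25,25.2,0,0,0,0]
    - [1,25,25.2,0,0,0,0]
    - [1,25,25.2,0,0,0,0]
    - [1,25,25.2,0,0,0,0]
    - [1,20,20,0,0,0,0]
    - [1,12,12,0,0,0,0]

```text
t: 9.93
eef_pos: [0.5616, -0.3109, 0.2999]
ee_rot: [3.14, 0.003, -0.785]
force: [-0.6, 1.2, -4.1]
width: 0.0521
gripper_force: 40.0
```

Emit:
servo_tool:
  deltas:
    - [1,0,0,0,0,0,-4]
    - [1,0,0,0,0,0,-7]
    - [1,0,0,0,0,0,-7]
    - [1,0,0,0,0,0,-7]
    - [1,0,0,0,0,0,-7]
    - [1,0,0,0,0,0,-7]
    - [1,0,0,0,0,0,-7]
    - [1,0,0,0,0,0,-7]
    - [1,0,0,0,0,0,-7]
    - [1,0,0,0,0,0,-4]
    - [1,0,0,0,0,0,0]
    - [1,0,0,0,0,0,0]

```text
t: 10.93
eef_pos: [0.5624, -0.3079, 0.3008]
ee_rot: [-3.14, 0.002, 0.331]
force: [-0.2, 0.6, -5.1]
width: 0.0517
gripper_force: 40.0
```

```bash
python3 to.py .561 -.3105 .302 .33;  python3 - <<'E'
from h import *
f=arm.grab_frame('scene');g=arm.grab_frame('top')
P=np.array(arm.get_state()['eef_pos'])
p=proj(f,P-[0,0,.09]);q=proj(g,P-[0,0,.05]);print(p,q)
t=[]
for F,c,r in((f,p,42),(g,q,42)):
    x,y=int(c[0])-r,int(c[1])-r;print(x,y);t.append(cv2.resize(F['color'][max(y,0):y+2*r,x:x+2*r,::-1],(400,400),interpolation=cv2.INTER_CUBIC))
cv2.imwrite('pics/h1.png',cv2.convertScaleAbs(np.hstack(t),alpha=1.3))
E
```

```text
t 10.9333 pos [ 0.5624 -0.3079  0.3008] rpy [-3.1403  0.0017  0.3309] q [-0.1973  0.2691  0.052  -0.0002 -1.3558  2.099 ] F [-0.1888  0.6334 -5.0946] M [-0.147   0.0995 -0.0299]
shift mm [-2.1709  1.9544 -1.2151] turn deg [-0.0717  0.0987  0.0511]
[221.74427924 119.33440375] [440.88368238 207.8159692 ]
179 77
398 165
```

View pics/h1.png

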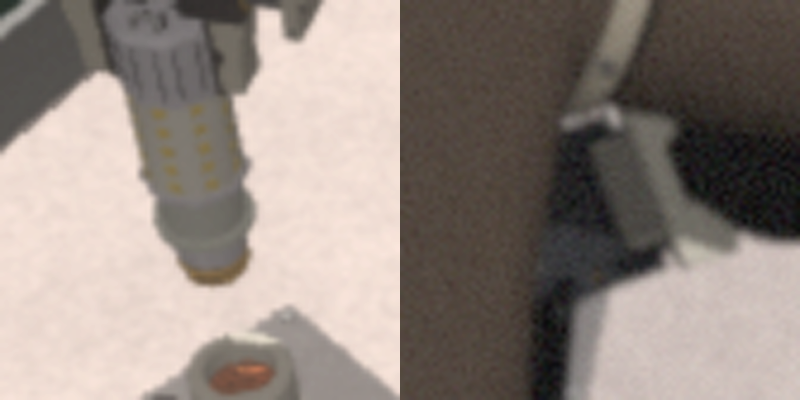

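The lamp hangs straight above the holder. In scene its shoulder is at about (222,121), and the mouth's copper thread is at about (229,156). I'll refine the relative offset with a fit in the same camera.

```bash
python3 - <<'E'
from fit import *
from itertools import product
f=arm.grab_frame('scene');G=grad(f,.7)
cam=np.array(f['position']);P=np.array(arm.get_state()['eef_pos'])
th=np.arctan2(cam[1]-P[1],cam[0]-P[0])
def arc(x,y,r,z,h): 
    b=th+np.linspace(-h,h,60); return np.c_[x+r*np.cos(b),y+r*np.sin(b),0*b+z]
gx=np.arange(-.006,.0061,.0005)
zf=P[2]-.1445
print('TCP',P)
for dz in (-.001,0,.001):
  print(dz,max((score(f,G,np.vstack([arc(P[0]+i,P[1]+j,.027,zf+.046+dz,1.3),arc(P[0]+i,P[1]+j,.0198,zf+.0225+dz,.01)])),P[0]+i,P[1]+j) for i,j in product(gx,gx)))
# sideways only: outline edges of shoulder and LED body
s=np.array([-np.sin(th),np.cos(th),0])
def sides(o):
    L=[]
    for r,z0,z1 in((.0198,.026,.042),):
        for sg in(-1,1):
            for z in np.linspace(z0,z1,15): L.append(np.r_[P[:2],zf+z]+s*(o+sg*r))
    return np.array(L)
print('side',max((score(f,G,sides(o)),o) for o in gx), s)
print('holder',max((score(f,G,np.vstack([circ(x,y,.031,.08)[:],circ(x,y,.0205,.08)])),x,y) for x,y in product(.561+gx,-.310+gx)))
E
```

```text
TCP [ 0.5628 -0.308   0.3015]
-0.001 (np.float32(319.66888), np.float64(0.5688133004360134), np.float64(-0.3039788147204707))
0 (np.float32(317.22495), np.float64(0.5688133004360134), np.float64(-0.3019788147204707))
0.001 (np.float32(292.20956), np.float64(0.5688133004360134), np.float64(-0.3019788147204707))
side (np.float32(232.07407), np.float64(-0.002499999999999997)) [-0.7389  0.6738  0.    ]
holder (np.float32(141.0547), np.float64(0.5625000000000001), np.float64(-0.311))
```

```bash
python3 - <<'E'
from fit import *
f=arm.grab_frame('scene');G=grad(f,.7)
cam=np.array(f['position']);P=np.array(arm.get_state()['eef_pos'])
th=np.arctan2(cam[1]-P[1],cam[0]-P[0]);s=np.array([-np.sin(th),np.cos(th),0]);zf=P[2]-.1447
o=np.arange(.014,.036,.00025)
for h in (.018,.024,.030,.036,.041,.048,.060,.070,.085,.095,.105,.115,.125,.135):
    e=[]
    for sg in(-1,1):
        u=pr(f,np.r_[P[:2],zf+h]+s*(sg*o)[:,None]);v=map_coordinates(G,[u[:,1],u[:,0]],order=1)
        k=v.argmax();e.append((sg*o[k]*1e3,int(v[k])))
    print(h,e,'mid',(e[0][0]+e[1][0])/2,'w',e[1][0]-e[0][0])
# holder wall silhouette same way
H=np.array([.5615,-.3105]);
o=np.arange(.022,.045,.00025)
for z in (.045,.055,.065,.075):
    e=[]
    for sg in(-1,1):
        u=pr(f,np.r_[H,z]+s*(sg*o)[:,None]);v=map_coordinates(G,[u[:,1],u[:,0]],order=1)
        k=v.argmax();e.append((sg*o[k]*1e3,int(v[k])))
    print('H',z,e,'mid',(e[0][0]+e[1][0])/2)
print('TCP-H side',(P[:2]-H)@s[:2]*1e3)
E
```

```text
0.018 [(np.float64(-20.750000000000004), 392), (np.float64(18.250000000000004), 445)] mid -1.25 w 39.00000000000001
0.024 [(np.float64(-22.250000000000007), 372), (np.float64(16.75), 409)] mid -2.7500000000000036 w 39.00000000000001
0.03 [(np.float64(-23.750000000000007), 376), (np.float64(20.000000000000004), 412)] mid -1.8750000000000018 w 43.750000000000014
0.036 [(np.float64(-25.75000000000001), 362), (np.float64(23.500000000000007), 380)] mid -1.1250000000000018 w 49.250000000000014
0.041 [(np.float64(-27.00000000000001), 360), (np.float64(24.250000000000007), 383)] mid -1.3750000000000018 w 51.250000000000014
0.048 [(np.float64(-28.00000000000001), 411), (np.float64(23.000000000000007), 373)] mid -2.5000000000000018 w 51.000000000000014
0.06 [(np.float64(-26.00000000000001), 430), (np.float64(22.000000000000007), 449)] mid -2.0000000000000018 w 48.000000000000014
0.07 [(np.float64(-26.75000000000001), 373), (np.float64(23.500000000000007), 422)] mid -1.6250000000000018 w 50.250000000000014
0.085 [(np.float64(-28.75000000000001), 421), (np.float64(25.75000000000001), 418)] mid -
[... 412 characters left out ...]
4
0.125 [(np.float64(-28.25000000000001), 397), (np.float64(31.750000000000014), 409)] mid 1.7500000000000018 w 60.00000000000003
0.135 [(np.float64(-26.50000000000001), 424), (np.float64(35.75000000000002), 376)] mid 4.625000000000005 w 62.25000000000003
H 0.045 [(np.float64(-34.00000000000001), 70), (np.float64(31.250000000000007), 165)] mid -1.375
H 0.055 [(np.float64(-34.25000000000001), 91), (np.float64(30.000000000000007), 144)] mid -2.125
H 0.065 [(np.float64(-41.500000000000014), 197), (np.float64(31.250000000000007), 118)] mid -5.1250000000000036
H 0.075 [(np.float64(-44.75000000000002), 266), (np.float64(30.750000000000007), 73)] mid -7.000000000000007
TCP-H side 0.6578077765879535
```

```bash
python3 to.py .561 -.310 .23 .33
```

```text
t 11.1333 pos [ 0.5629 -0.308   0.3017] rpy [-3.1413  0.0004  0.332 ] q [-0.1971  0.2686  0.0532 -0.     -1.356   2.0999] F [-0.4563 -0.1776 -3.2805] M [-0.133   0.0935 -0.0139]
shift mm [-2.45    1.3207 71.7281] turn deg [-0.0177  0.025   0.1135]
```

Emit:
servo_tool:
  deltas:
    - [1,-1.2,0.7,6,0,0,0]
    - [1,-1.2,0.6,12,0,0,0]
    - [1,0,0,16,0,0,0]
    - [1,0,0,16,0,0,0]
    - [1,0,0,12,0,0,0]
    - [1,0,0,7,0,0,0]
    - [1,0,0,3,0,0,0]
    - [1,0,0,0,0,0,0]
    - [1,0,0,0,0,0,0]
    - [1,0,0,0,0,0,0]

```text
t: 11.97
eef_pos: [0.5618, -0.3102, 0.2311]
ee_rot: [3.141, -0.001, 0.334]
force: [-0.0, -0.7, -2.4]
width: 0.0518
gripper_force: 40.0
```

Emit:
servo_tool:
  deltas:
    - [1,0,0,3,0,0,0]
    - [1,0,0,3,0,0,0]
    - [1,0,0,3,0,0,0]
    - [1,0,0,3,0,0,0]
    - [1,0,0,0,0,0,0]
    - [1,0,0,0,0,0,0]

```text
t: 12.47
eef_pos: [0.5611, -0.3099, 0.2177]
ee_rot: [-3.141, 0.001, 0.334]
force: [0.3, -0.7, -3.0]
width: 0.0519
gripper_force: 40.0
```

Emit:
servo_tool:
  deltas:
    - [1,0,0,2,0,0,0]
    - [1,0,0,2,0,0,0]
    - [1,0,0,2,0,0,0]
    - [1,0,0,0,0,0,0]
    - [1,0,0,0,0,0,0]

```text
t: 12.88
eef_pos: [0.5611, -0.3099, 0.2119]
ee_rot: [-3.141, 0.0, 0.334]
force: [0.6, 0.4, -4.1]
width: 0.0518
gripper_force: 40.0
```

Emit:
servo_tool:
  deltas:
    - [1,0,0,1.5,0,0,0]
    - [1,0,0,1.5,0,0,0]
    - [1,0,0,0,0,0,0]
    - [1,0,0,0,0,0,0]

```text
t: 13.22
eef_pos: [0.5611, -0.3099, 0.2089]
ee_rot: [-3.141, 0.0, 0.334]
force: [0.1, 0.3, -3.2]
width: 0.052
gripper_force: 40.0
```

Emit:
servo_tool:
  deltas:
    - [1,0,0,1.5,0,0,0]
    - [1,0,0,1.5,0,0,0]
    - [1,0,0,1.5,0,0,0]
    - [1,0,0,0,0,0,0]
    - [1,0,0,0,0,0,0]

```text
t: 13.63
eef_pos: [0.5612, -0.3099, 0.2044]
ee_rot: [-3.141, 0.0, 0.334]
force: [-0.6, 0.4, -3.6]
width: 0.0519
gripper_force: 40.0
```

Emit:
servo_tool:
  deltas:
    - [1,0,0,1.5,0,0,0]
    - [1,0,0,1.5,0,0,0]
    - [1,0,0,1.5,0,0,0]
    - [1,0,0,1.5,0,0,0]
    - [1,0,0,0,0,0,0]
    - [1,0,0,0,0,0,0]

```text
t: 14.13
eef_pos: [0.561, -0.3099, 0.1982]
ee_rot: [-3.141, 0.001, 0.334]
force: [-0.4, -0.4, -3.6]
width: 0.0518
gripper_force: 40.0
```

Emit:
servo_tool:
  deltas:
    - [1,0,0,1,0,0,0]
    - [1,0,0,1,0,0,0]
    - [1,0,0,1,0,0,0]
    - [1,0,0,1,0,0,0]
    - [1,0,0,0,0,0,0]
    - [1,0,0,0,0,0,0]

```text
t: 14.63
eef_pos: [0.5611, -0.31, 0.1944]
ee_rot: [-3.141, 0.0, 0.334]
force: [-1.0, -0.3, -3.6]
width: 0.0518
gripper_force: 40.0
```

Emit:
servo_tool:
  deltas:
    - [1,0,0,1,0,0,0]
    - [1,0,0,1,0,0,0]
    - [1,0,0,1,0,0,0]
    - [1,0,0,0,0,0,0]
    - [1,0,0,0,0,0,0]

```text
t: 15.05
eef_pos: [0.5611, -0.3099, 0.1913]
ee_rot: [-3.141, 0.0, 0.334]
force: [-1.6, 0.0, -3.3]
width: 0.052
gripper_force: 40.0
```

Emit:
servo_tool:
  deltas:
    - [1,0,0,1,0,0,0]
    - [1,0,0,1,0,0,0]
    - [1,0,0,0,0,0,0]
    - [1,0,0,0,0,0,0]

```text
t: 15.38
eef_pos: [0.5611, -0.3099, 0.1894]
ee_rot: [-3.141, 0.0, 0.334]
force: [-2.9, 0.8, -3.0]
width: 0.0517
gripper_force: 40.0
```

Emit:
servo_tool:
  deltas:
    - [1,0,0,0.7,0,0,0]
    - [1,0,0,0.3,0,0,0]
    - [1,0,0,0,0,0,0]
    - [1,0,0,0,0,0,0]

```text
t: 15.72
eef_pos: [0.5612, -0.3099, 0.1886]
ee_rot: [-3.142, 0.0, 0.334]
force: [-2.6, -0.3, -2.2]
width: 0.0522
gripper_force: 40.0
```

Emit:
servo_tool:
  deltas:
    - [1,-0.5,-0.2,0.3,0,0,0]
    - [1,0,0,0.3,0,0,0]
    - [1,0,0,0,0,0,0]
    - [1,0,0,0,0,0,0]

```text
t: 16.05
eef_pos: [0.5609, -0.31, 0.1881]
ee_rot: [3.141, -0.0, 0.334]
force: [-2.1, 0.5, -1.1]
width: 0.0517
gripper_force: 40.0
```

Emit:
servo_tool:
  deltas:
    - [1,0,0,0.5,0,0,0]
    - [1,0,0,0.3,0,0,0]
    - [1,0,0,0,0,0,0]
    - [1,0,0,0,0,0,0]

```text
t: 16.38
eef_pos: [0.5609, -0.31, 0.1878]
ee_rot: [3.141, -0.001, 0.334]
force: [-2.8, 2.1, 3.9]
width: 0.0517
gripper_force: 40.0
```

Emit:
servo_tool:
  deltas:
    - [1,0,0,0,0,0,3]
    - [1,0,0,0.05,0,0,5]
    - [1,0,0,0.1,0,0,6]
    - [1,0,0,0.1,0,0,6]
    - [1,0,0,0.1,0,0,5]
    - [1,0,0,0,0,0,0]

```text
t: 16.88
eef_pos: [0.5609, -0.3102, 0.1873]
ee_rot: [3.141, -0.001, -0.107]
force: [-2.9, 0.1, 3.0]
width: 0.0519
gripper_force: 40.0
```

```bash
python3 to.py .561 -.310 .186 0
```

```text
t 16.8833 pos [ 0.5609 -0.3102  0.1873] rpy [ 3.1412 -0.0008 -0.1066] q [-0.201   0.329  -0.124   0.0004 -1.117   1.665 ] F [-2.931   0.067   2.9925] M [ 0.0456  1.6613 -0.1105]
shift mm [ 0.047  -0.1707  1.2592] turn deg [ 0.0276 -0.0421 -6.1092]
```

Emit:
servo_tool:
  deltas:
    - [1,-0.5,0,0.07,0,0,4]
    - [1,0,0,0.09,0,0,5]
    - [1,0,0,0.09,0,0,5]
    - [1,0,0,0.09,0,0,5]
    - [1,0,0,0,0,0,0]
    - [1,0,0,0,0,0,0]

```text
t: 17.38
eef_pos: [0.5607, -0.3102, 0.1869]
ee_rot: [3.141, -0.001, -0.43]
force: [-1.3, -0.5, 4.5]
width: 0.0518
gripper_force: 40.0
```

```bash
python3 to.py .561 -.310 .186 0
```

```text
t 17.3833 pos [ 0.5607 -0.3102  0.1869] rpy [ 3.1415 -0.0013 -0.4297] q [-0.2011  0.3287 -0.1253  0.0004 -1.1156  1.342 ] F [-1.2862 -0.5077  4.5409] M [-0.0809  0.9965 -0.1535]
shift mm [ 0.2283 -0.3196  0.9433] turn deg [  0.0223  -0.0701 -24.6198]
```

Emit:
servo_tool:
  deltas:
    - [1,0,0,-0.15,0,0,5]
    - [1,0,0,0.09,0,0,5]
    - [1,0,0,0.09,0,0,5]
    - [1,0,0,0,0,0,0]

```text
t: 17.72
eef_pos: [0.5607, -0.3102, 0.1867]
ee_rot: [-3.141, -0.001, -0.696]
force: [-1.6, 0.8, 3.3]
width: 0.052
gripper_force: 40.0
```

```bash
python3 to.py .561 -.310 .186 0
```

```text
t 17.7167 pos [ 0.5607 -0.3102  0.1867] rpy [-3.1413 -0.0012 -0.6959] q [-0.2011  0.3289 -0.1255  0.0003 -1.1153  1.0758] F [-1.5765  0.8082  3.3436] M [-0.2384  0.7684 -0.1082]
shift mm [ 0.1403 -0.3251  0.6978] turn deg [  0.0078  -0.0689 -39.8725]
```

Emit:
servo_tool:
  deltas:
    - [1,0,0,0.09,0,0,5]
    - [1,0,0,0.09,0,0,5]
    - [1,0,0,0.09,0,0,5]
    - [1,0,0,0,0,0,0]

```text
t: 18.05
eef_pos: [0.5607, -0.3101, 0.1864]
ee_rot: [-3.141, -0.001, -0.956]
force: [-2.0, -0.8, 3.2]
width: 0.0517
gripper_force: 40.0
```

```bash
python3 to.py .561 -.310 .186 0
```

```text
t 18.05 pos [ 0.5607 -0.3101  0.1864] rpy [-3.141  -0.001  -0.9562] q [-0.2011  0.3291 -0.1258  0.0003 -1.1147  0.8155] F [-1.9532 -0.7806  3.165 ] M [-0.2571  0.534  -0.1522]
shift mm [ 0.0752 -0.329   0.4305] turn deg [ -0.0026  -0.0698 -54.788 ]
```

Emit:
servo_tool:
  deltas:
    - [1,0,0,0.09,0,0,5]
    - [1,0,0,0.08,0,0,5]
    - [1,0,0,0,0,0,0]

```text
t: 18.3
eef_pos: [0.5607, -0.3101, 0.1863]
ee_rot: [-3.141, -0.001, -1.13]
force: [-0.2, -1.0, 3.5]
width: 0.0515
gripper_force: 40.0
```

```bash
python3 to.py .561 -.310 .186 0
```

```text
t 18.3 pos [ 0.5607 -0.3101  0.1863] rpy [-3.1407 -0.0009 -1.1298] q [-0.2011  0.3292 -0.126   0.0002 -1.1143  0.642 ] F [-0.1712 -0.9722  3.5128] M [-0.2775  0.2628 -0.0906]
shift mm [ 0.0241 -0.2872  0.2576] turn deg [ -0.0165  -0.0733 -64.7329]
```

Emit:
servo_tool:
  deltas:
    - [1,0,0,0.09,0,0,5]
    - [1,0,0,0.08,0,0,5]
    - [1,0,0,0,0,0,0]

```text
t: 18.55
eef_pos: [0.5608, -0.3101, 0.1861]
ee_rot: [-3.141, -0.001, -1.304]
force: [0.5, -1.8, 2.7]
width: 0.0518
gripper_force: 40.0
```

```bash
python3 to.py .561 -.310 .186 0
```

```text
t 18.55 pos [ 0.5608 -0.3101  0.1861] rpy [-3.1406 -0.0008 -1.3036] q [-0.201   0.3293 -0.1263  0.0002 -1.1139  0.4681] F [ 0.4758 -1.7692  2.7206] M [-0.4376  0.0459 -0.0548]
shift mm [-0.0194 -0.264   0.0899] turn deg [ -0.0228  -0.0756 -74.6929]
```

Emit:
servo_tool:
  deltas:
    - [1,0,0,0.09,0,0,5]
    - [1,0,0,0.08,0,0,5]
    - [1,0,0,0,0,0,0]

```text
t: 18.8
eef_pos: [0.5608, -0.3101, 0.186]
ee_rot: [-3.14, -0.001, -1.478]
force: [1.4, -1.2, 3.1]
width: 0.052
gripper_force: 40.0
```

```bash
python3 to.py .561 -.310 .186 0
```

```text
t 18.8 pos [ 0.5608 -0.3101  0.186 ] rpy [-3.1404 -0.0006 -1.4777] q [-0.201   0.3294 -0.1264  0.0002 -1.1136  0.294 ] F [ 1.3618 -1.2217  3.0641] M [-0.51   -0.1065 -0.026 ]
shift mm [-0.0748 -0.2117 -0.0407] turn deg [ -0.0316  -0.0796 -84.6638]
```

Emit:
servo_tool:
  deltas:
    - [1,0,0,0.09,0,0,5]
    - [1,0,0,0.08,0,0,5]
    - [1,0,0,0,0,0,0]

```text
t: 19.05
eef_pos: [0.5608, -0.3101, 0.186]
ee_rot: [-3.14, -0.0, -1.652]
force: [0.2, -1.4, 4.1]
width: 0.0517
gripper_force: 40.0
```

```bash
python3 to.py .561 -.310 .186 0
```

```text
t 19.05 pos [ 0.5608 -0.3101  0.186 ] rpy [-3.1402 -0.0004 -1.6518] q [-0.201   0.3294 -0.1265  0.0002 -1.1135  0.1199] F [ 0.2347 -1.387   4.1465] M [-0.5144 -0.1104 -0.0086]
shift mm [-0.0871 -0.1907 -0.0252] turn deg [ -0.0442  -0.0854 -94.6406]
```

Emit:
servo_tool:
  deltas:
    - [1,0,0,0.09,0,0,5]
    - [1,0,0,0.08,0,0,5]
    - [1,0,0,0,0,0,0]

```text
t: 19.3
eef_pos: [0.5609, -0.3101, 0.1859]
ee_rot: [-3.14, -0.0, -1.826]
force: [0.5, -0.5, 5.5]
width: 0.0521
gripper_force: 40.0
```

```bash
python3 to.py .561 -.310 .186 0
```

```text
t 19.3 pos [ 0.5609 -0.3101  0.1859] rpy [-3.1399 -0.0002 -1.8261] q [-0.2009  0.3294 -0.1266  0.0003 -1.1131 -0.0545] F [ 0.5185 -0.4863  5.4963] M [-0.5403 -0.2733  0.0036]
shift mm [-0.115  -0.1111 -0.0785] turn deg [  -0.0567   -0.0947 -104.6254]
```

Emit:
servo_tool:
  deltas:
    - [1,0,0,0.09,0,0,5]
    - [1,0,0,0.08,0,0,5]
    - [1,0,0,0,0,0,0]

```text
t: 19.55
eef_pos: [0.5609, -0.3102, 0.1859]
ee_rot: [-3.14, -0.0, -2.0]
force: [1.2, -1.1, 6.1]
width: 0.0517
gripper_force: 40.0
```

```bash
python3 to.py .561 -.310 .186 0
```

```text
t 19.55 pos [ 0.5609 -0.3102  0.1859] rpy [-3.1396 -0.0001 -2.0005] q [-0.201   0.3295 -0.1267  0.0006 -1.1128 -0.2289] F [ 1.1851 -1.0957  6.1119] M [-0.6791 -0.309   0.0445]
shift mm [-0.2477  0.0543 -0.099 ] turn deg [  -0.0654   -0.116  -114.6186]
```

Emit:
servo_tool:
  deltas:
    - [1,0,0,0.09,0,0,5]
    - [1,0,0,0.08,0,0,5]
    - [1,0,0,0,0,0,0]

```text
t: 19.8
eef_pos: [0.561, -0.3104, 0.1859]
ee_rot: [-3.139, 0.0, -2.175]
force: [1.1, -1.7, 6.0]
width: 0.052
gripper_force: 40.0
```

```bash
python3 to.py .561 -.310 .186 0
```

```text
t 19.8 pos [ 0.561  -0.3104  0.1859] rpy [-3.1394  0.0001 -2.175 ] q [-0.2011  0.3294 -0.1268  0.0008 -1.1125 -0.4035] F [ 1.1172 -1.7465  5.9658] M [-0.8207 -0.2778  0.0206]
shift mm [-0.3042  0.1872 -0.0843] turn deg [  -0.0816   -0.1329 -124.6174]
```

Emit:
servo_tool:
  deltas:
    - [1,0,0,0.09,0,0,5]
    - [1,0,0,0.08,0,0,5]
    - [1,0,0,0,0,0,0]

```text
t: 20.05
eef_pos: [0.5611, -0.3105, 0.1859]
ee_rot: [-3.139, 0.0, -2.35]
force: [0.4, -1.8, 7.5]
width: 0.0517
gripper_force: 40.0
```

```bash
python3 to.py .561 -.310 .186 0
```

```text
t 20.05 pos [ 0.5611 -0.3105  0.1859] rpy [-3.1391  0.0005 -2.3495] q [-0.2011  0.3295 -0.1268  0.001  -1.1122 -0.5781] F [ 0.3564 -1.7964  7.4889] M [-0.9613 -0.2061 -0.0267]
shift mm [-0.304   0.3842 -0.1017] turn deg [  -0.1021   -0.1518 -134.6172]
```

```bash
python3 - <<'E'
from fit import *
f=arm.grab_frame('scene');P=np.array(arm.get_state()['eef_pos'])
p=proj(f,P-[0,0,.04]);r=34;x,y=int(p[0])-r,int(p[1])-r;print(x,y,P)
im=f['color'][y:y+2*r,x:x+2*r,::-1]
cv2.imwrite('pics/in1.png',cv2.convertScaleAbs(cv2.resize(im,(600,600),interpolation=cv2.INTER_CUBIC),alpha=1.3))
E
```

```text
191 102 [ 0.5611 -0.3105  0.1859]
```

View pics/in1.png

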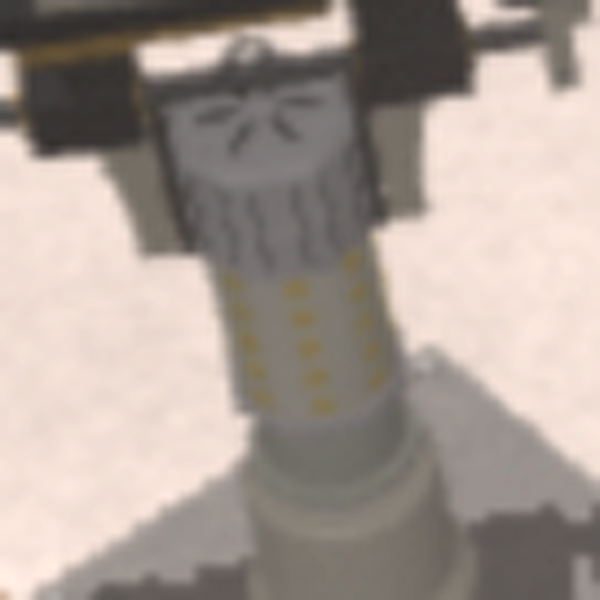

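The lamp stands upright in the holder and turns with the gripper: its eye, at about (219,108), is on the far side with the fingers square to it. Its descent has stalled since yaw ≈ -1.45, so it met the contact there and is now crossing the thread's play. I'll go on in small steps.

Emit:
servo_tool:
  deltas:
    - [1,0,0,0.09,0,0,5]
    - [1,0,0,0.08,0,0,5]
    - [1,0,0,0,0,0,0]

```text
t: 20.35
eef_pos: [0.5611, -0.3106, 0.1859]
ee_rot: [-3.139, 0.001, -2.524]
force: [0.9, -1.9, 6.7]
width: 0.0516
gripper_force: 40.0
```

```bash
python3 to.py .561 -.310 .186 0
```

```text
t 20.35 pos [ 0.5611 -0.3106  0.1859] rpy [-3.139   0.0009 -2.524 ] q [-0.2012  0.3294 -0.127   0.0012 -1.1118 -0.7526] F [ 0.8862 -1.9049  6.7262] M [-1.0527 -0.1847 -0.0433]
shift mm [-0.2685  0.5339 -0.1136] turn deg [  -0.1271   -0.1671 -144.617 ]
```

Emit:
servo_tool:
  deltas:
    - [1,0,0,0.09,0,0,5]
    - [1,0,0,0.08,0,0,5]
    - [1,0,0,0,0,0,0]

```text
t: 20.6
eef_pos: [0.561, -0.3107, 0.1857]
ee_rot: [-3.139, 0.001, -2.699]
force: [-0.3, -3.3, 6.5]
width: 0.0517
gripper_force: 40.0
```

```bash
python3 to.py .561 -.310 .186 0
```

```text
t 20.6 pos [ 0.561  -0.3107  0.1857] rpy [-3.1391  0.0012 -2.6986] q [-0.2013  0.3296 -0.1272  0.0015 -1.1115 -0.9271] F [-0.2815 -3.3248  6.4836] M [-1.3728 -0.1302 -0.1331]
shift mm [-0.2845  0.6756 -0.2696] turn deg [  -0.1374   -0.175  -154.6176]
```

Emit:
servo_tool:
  deltas:
    - [1,0,0,-0.6,0,0,0]
    - [1,0,0,-0.6,0,0,0]
    - [1,0,0,0,0,0,0]
    - [1,0,0,0,0,0,0]

```text
t: 20.93
eef_pos: [0.5609, -0.3106, 0.1858]
ee_rot: [-3.14, 0.001, -2.696]
force: [1.4, -4.4, 1.6]
width: 0.0514
gripper_force: 40.0
```

```bash
python3 to.py .561 -.310 .186 0
```

```text
t 20.9333 pos [ 0.5609 -0.3106  0.1858] rpy [-3.1399  0.0006 -2.6958] q [-0.2014  0.3298 -0.1265  0.001  -1.1129 -0.9241] F [ 1.3845 -4.4106  1.6154] M [-2.4085 -0.9124 -0.0996]
shift mm [-0.4066  0.5199 -0.1796] turn deg [  -0.0784   -0.1172 -154.4586]
```

Emit:
servo_tool:
  deltas:
    - [1,0,0,-0.6,0,0,0]
    - [1,0,0,0,0,0,0]
    - [1,0,0,0,0,0,0]

```text
t: 21.18
eef_pos: [0.5608, -0.3106, 0.1859]
ee_rot: [-3.14, 0.0, -2.696]
force: [1.4, -4.9, -0.7]
width: 0.0514
gripper_force: 40.0
```

```bash
python3 to.py .561 -.310 .186 0
```

```text
t 21.1833 pos [ 0.5608 -0.3106  0.1859] rpy [-3.1404  0.0004 -2.696 ] q [-0.2015  0.3299 -0.1261  0.0008 -1.1138 -0.9241] F [ 1.407  -4.8927 -0.7479] M [-2.6386 -1.2086 -0.0603]
shift mm [-0.4622  0.3943 -0.1133] turn deg [  -0.049    -0.0822 -154.4686]
```

Emit:
servo_tool:
  deltas:
    - [1,0.3,-0.7,-0.6,0,0,0]
    - [1,0,0,0,0,0,0]
    - [1,0,0,0,0,0,0]

```text
t: 21.43
eef_pos: [0.5606, -0.3108, 0.186]
ee_rot: [-3.142, 0.0, -2.697]
force: [2.6, -4.0, -3.9]
width: 0.0518
gripper_force: 40.0
```

```bash
python3 to.py .561 -.310 .186 0
```

```text
t 21.4333 pos [ 0.5606 -0.3108  0.186 ] rpy [-3.1415  0.0003 -2.6966] q [-0.2025  0.3304 -0.1248 -0.0001 -1.1153 -0.9233] F [ 2.5964 -3.9875 -3.854 ] M [-2.1017 -1.4419  0.0217]
shift mm [-0.7214  0.583  -0.0386] turn deg [  -0.0217   -0.0015 -154.5017]
```

Emit:
servo_tool:
  deltas:
    - [1,0,0,-0.6,0,0,0]
    - [1,0,0,0,0,0,0]
    - [1,0,0,0,0,0,0]

```text
t: 21.68
eef_pos: [0.5604, -0.3107, 0.186]
ee_rot: [3.141, -0.0, -2.697]
force: [3.3, -4.8, -5.1]
width: 0.0517
gripper_force: 40.0
```

```bash
python3 to.py .561 -.310 .186 0
```

```text
t 21.6833 pos [ 0.5604 -0.3107  0.186 ] rpy [ 3.1411 -0.0001 -2.6967] q [-0.2025  0.3304 -0.1245 -0.0004 -1.1162 -0.9232] F [ 3.3037 -4.7882 -5.0583] M [-2.2196 -1.6318 -0.0007]
shift mm [-0.816   0.4055  0.0287] turn deg [   0.0139    0.0354 -154.5071]
```

Emit:
servo_tool:
  deltas:
    - [1,0,0,-0.6,0,0,0]
    - [1,0,0,0,0,0,0]
    - [1,0,0,0,0,0,0]

```text
t: 21.93
eef_pos: [0.5604, -0.3106, 0.1861]
ee_rot: [3.141, -0.0, -2.697]
force: [3.6, -6.0, -7.8]
width: 0.052
gripper_force: 40.0
```

```bash
python3 to.py .561 -.310 .186 0
```

```text
t 21.9333 pos [ 0.5604 -0.3106  0.1861] rpy [ 3.1407 -0.0002 -2.6968] q [-0.2025  0.3305 -0.1241 -0.0006 -1.1169 -0.9233] F [ 3.5978 -6.0201 -7.7857] M [-2.5023 -1.9644 -0.0049]
shift mm [-0.8275  0.3195  0.1138] turn deg [   0.0341    0.063  -154.5172]
```

Emit:
servo_tool:
  deltas:
    - [1,-0.1,-0.7,1.0,0,0,0]
    - [1,-0.1,-0.7,1.0,0,0,0]
    - [1,0,0,0,0,0,0]
    - [1,0,0,0,0,0,0]

```text
t: 22.27
eef_pos: [0.5606, -0.311, 0.186]
ee_rot: [3.14, -0.0, -2.699]
force: [-1.2, 2.4, 4.0]
width: 0.0516
gripper_force: 40.0
```

```bash
python3 to.py .561 -.310 .186 0
```

```text
t 22.2667 pos [ 0.5606 -0.311   0.186 ] rpy [ 3.1401 -0.0002 -2.6993] q [-0.2034  0.3315 -0.1227 -0.0012 -1.1176 -0.9246] F [-1.2005  2.413   3.9534] M [1.1578 0.2275 0.045 ]
shift mm [-0.7701  0.7813 -0.0278] turn deg [   0.0374    0.1114 -154.6602]
```

Emit:
servo_tool:
  deltas:
    - [1,0,0,0.09,0,0,5]
    - [1,0,0,0.09,0,0,5]
    - [1,0,0,0.09,0,0,5]
    - [1,0,0,0,0,0,0]
    - [1,0,0,0,0,0,0]

```text
t: 22.68
eef_pos: [0.5607, -0.3112, 0.1857]
ee_rot: [3.14, -0.0, -2.961]
force: [0.2, 3.9, 4.7]
width: 0.052
gripper_force: 40.0
```

```bash
python3 to.py .561 -.310 .186 0
```

```text
t 22.6833 pos [ 0.5607 -0.3112  0.1857] rpy [ 3.1404 -0.0002 -2.9609] q [-0.2035  0.3317 -0.1232 -0.0011 -1.1166 -1.1862] F [0.1527 3.8542 4.724 ] M [ 1.8076  0.2732 -0.2099]
shift mm [-0.4868  1.081  -0.2859] turn deg [   0.0282    0.0957 -169.6494]
```

Emit:
servo_tool:
  deltas:
    - [1,0,0.5,0.09,0,0,5]
    - [1,0,0,0.09,0,0,5]
    - [1,0,0,0.09,0,0,5]
    - [1,0,0,0.09,0,0,5]
    - [1,0,0,0,0,0,0]
    - [1,0,0,0,0,0,0]

```text
t: 23.18
eef_pos: [0.5608, -0.3111, 0.1853]
ee_rot: [3.141, -0.0, 2.974]
force: [-0.8, 1.7, 3.9]
width: 0.052
gripper_force: 40.0
```

```bash
python3 to.py .561 -.310 .186 0
```

```text
t 23.1833 pos [ 0.5608 -0.3111  0.1853] rpy [ 3.1412 -0.0003  2.974 ] q [-0.203   0.3317 -0.1243 -0.0005 -1.1151 -1.5351] F [-0.8151  1.7043  3.9393] M [ 1.2047  0.0956 -0.2136]
shift mm [-0.0372  1.1352 -0.6728] turn deg [ -0.0193  -0.0384 170.3976]
```

Emit:
servo_tool:
  deltas:
    - [1,0,0,0.09,0,0,5.5]
    - [1,0,0,0.09,0,0,5.5]
    - [1,0,0,0.09,0,0,5.5]
    - [1,0,0,0.09,0,0,5.5]
    - [1,0,0,0,0,0,0]
    - [1,0,0,0,0,0,0]

```text
t: 23.68
eef_pos: [0.5607, -0.3113, 0.1849]
ee_rot: [3.141, -0.0, 2.591]
force: [-0.1, 1.6, 3.7]
width: 0.0516
gripper_force: 40.0
```

```bash
python3 to.py .561 -.310 .186 0
```

```text
t 23.6833 pos [ 0.5607 -0.3113  0.1849] rpy [ 3.1415 -0.0005  2.5905] q [-0.2032  0.3321 -0.1249 -0.0003 -1.1142 -1.9185] F [-0.0816  1.6105  3.7039] M [ 0.8917  0.0276 -0.2512]
shift mm [ 0.4348  1.2009 -1.1415] turn deg [ -0.0319  -0.0179 148.427 ]
```

Emit:
servo_tool:
  deltas:
    - [1,0,0,-0.7,0,0,0]
    - [1,0,0,-0.7,0,0,0]
    - [1,0,0,0,0,0,0]
    - [1,0,0,0,0,0,0]
  squeeze: 20

```text
t: 24.02
eef_pos: [0.5604, -0.3111, 0.185]
ee_rot: [-3.142, -0.002, 2.586]
force: [2.5, -0.0, -11.1]
width: 0.0519
gripper_force: 20.0
```

Emit:
servo_tool:
  deltas:
    - [-1,0,0,0,0,0,0]
    - [-1,0,0,0,0,0,0]
    - [-1,0,0,0,0,0,0]
    - [-1,0,0,0,0,0,0]
    - [-1,0,0,0,0,0,0]
    - [-1,0,0,0,0,0,0]
    - [-1,0,0,0,0,0,0]
    - [-1,0,0,0,0,0,0]
    - [-1,0,0,0,0,0,0]
    - [-1,0,0,0,0,0,0]

```text
t: 24.85
eef_pos: [0.5609, -0.3113, 0.1865]
ee_rot: [-3.142, -0.0, 2.585]
force: [0.1, -0.3, 0.7]
width: 0.0876
gripper_force: 0.0
```

Emit:
servo_tool:
  deltas:
    - [-1,0,0,-6,0,0,0]
    - [-1,0,0,-15,0,0,0]
    - [-1,0,0,-25,0,0,0]
    - [-1,0,0,-25,0,0,0]
    - [-1,0,0,-20,0,0,0]
    - [-1,0,0,-10,0,0,0]
    - [-1,0,0,0,0,0,0]
    - [-1,0,0,0,0,0,0]

```text
t: 25.52
eef_pos: [0.5609, -0.3111, 0.2873]
ee_rot: [3.141, 0.0, 2.585]
force: [-1.6, -0.1, -1.1]
width: 0.0878
gripper_force: 0.0
```

```bash
python3 - <<'E'
from fit import *
f=arm.grab_frame('scene');s=arm.get_state();print(s['eef_pos'],s['force'],s['t'])
save(f,'end.png',(150,60,470,300),2.5)
E
```

```text
[ 0.5605 -0.311   0.2863] [-0.3297  1.2102 -0.9352] 25.5667
```

View pics/end.png

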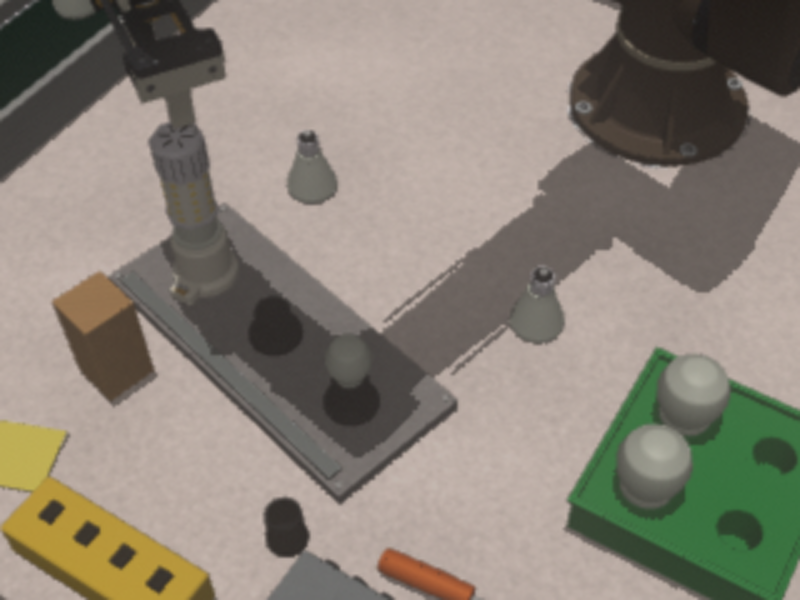

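The lamp stands upright in the holder, with its top at about (222,112) in the scene frame. The gripper is clear above it and everything else looks undisturbed, so I'm handing the job in.

```bash
python3 -c "
from station import arm
print(arm.job_done())"
```

```text
the job is handed in; nothing more can be done
None
```

The corn lamp is screwed into the big white holder and released, with the other things left where they were. The depth past first contact is my estimate: about 1.2 mm of contact compression against 1.6 mm for a nominal quarter turn, because contact showed only as a gradual stall while turning, and no result came back on hand-in.

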